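# Present a corrosion coupon to the inspection camera

## Robot

A 6-joint arm with a two-finger parallel gripper is mounted at the origin on a cart in front of the work surface, level with it; the furniture and walls round the work are solid. World frame = base frame: x ahead of the robot, y to its left, z up, the work surface at z = 0. Lengths are in m, angles in degrees, forces in N, time in s.
With the tool pointing down it reaches from about 0.3 to 0.75 m from the base axis. Payload 8.5 kg.
Tool frame: the origin (TCP) lies on the centre line of the jaws, within the pads' length; the fingertips stand 17 mm ahead of it and the grasp point (between the pads) lies 2 mm behind it (env.tip_extent is the distance from the TCP to the fingertips, in m); z points along the fingers, y is the direction in which the jaws open and shut (so a half turn about z gives the same grasp; the last joint's range is limited). The gripper opens to 85 mm and grips with 20 to 120 N. Pads are 22 mm wide; open, the fingers measure 114 mm over their backs; the gripper's body (76 mm by 85 mm) begins 54 mm behind the grasp point. The pads swing forward as they close: fully open they stand 13 mm farther back than shut.
Start: joints at [-89.227, 21.807, 74.336, -0, 83.858, -12.336], TCP at [0.125, -0.536, 0.248] pointing down, gripper open.
Joint ranges: [-178.18, 178.18], [-50.72, 133.34], [12.68, 142.11], [-81.47, 261.47], [9.98, 163.14], [-165.26, 165.26]. Speed limits (degrees/s): [136.94, 136.94, 180, 180, 180, 180].

## Interface

Orientations are given as a 3x3 rotation matrix whose columns are the frame's x, y, z axes.
In Python, from rig import telemetry, get_image, camera_params, close_job, env gives the robot as it stands.
- The arm moves only by the tool apply_moves, never from a script. Its argument "motion" is a list of rows, each an object of numbers: "tx", "ty", "tz": the shift along the tool's x, y, z in cm; "turn": the turn about the tool's z in degrees; "jaw": the gripper's target within -1 to 1 (fully open at 1, half-way at 0, shut at -1). In form: [{"tx": .., "ty": .., "tz": .., "turn": .., "jaw": ..}, ...]. A call has 1 to 5 rows; each row is the pose to reach, as a shift and turn from the pose measured when the call began, along the tool's axes at that moment; what a row does not reach only later rows make up. A row lasts 1/12 s, in which the tool goes at most 41.7 mm and 7.16 degrees, less where a joint would pass 70% of its speed; a pose out of reach is approached as far as the arm can. A call with a gripper value outside its range is refused whole. The fingers move at their own pace and stop on an object; "squeeze" is the grip in N (left out, the last holds). Time passes only in rows, so rows that repeat a pose let the fingers close. It gives the time, the measured TCP pose, the force and the opening at its end, in the units of the state.
- telemetry.observe(): the state, without advancing time (a new reading comes with each control period).
- get_image(name): name is "side" or "top"; returns (picture, depth): 480x640x3 uint8, red, green, blue; 480x640 float32, m along the optical axis (not along the pixel's ray), 0 where there is no reading.
- camera_params(name): a dict with "fx", "fy", "cx", "cy" (pixels), "D" ([k1, k2, p1, p2, k3] as OpenCV has them; the pictures are not rectified), "rvec" (rotation vector, rad) and "tvec" (3), from world to camera coordinates, as OpenCV has them. Camera axes: x right, y down, z forward; pixel columns grow to the right and rows downward; lengths in m; the calibration is good to about 2 mm. A picture is of the moment at which its call begins. camera_params takes no time and is no camera call.
- close_job(): hands the job in, once; it reports no verdict.
The state is a dict: "time_s": time; "q": joint angles; "qvel": joint speeds; "joint_efforts": joint torques, N m; "position": TCP position; "tool_rot": TCP orientation; "ft_force": force on the tool from outside, world axes, zero at the start; "wrist_torque": the same for the moment, N m; "grip_width": finger opening in m.
Only numpy, scipy, OpenCV 4.12 (cv2) and the standard library are available. Lean on these libraries where they do the work, as an engineer would, in place of code of your own. Each camera call takes 0.05 s, during which the arm holds its last target. There are 200 camera calls.

## Task

Swing the hinged metal hasp of the white coupon rack up off its catch and back past upright, then pull the long metal coupon (the tallest of the three) out of its slot. Present it to the inspection camera: hold it in the air right above the cross on the camera's base plate, its middle at the height of the lens, standing upright with a broad face square to the lens. Finish while still holding it there, with the hasp left open, and leave the two short coupons in their slots and the vial and the dish where they are.

Things in the scene. Friction and masses are not known exactly. Their poses are not given: they have to be found in the camera images.
- rack: White plastic coupon rack, fixed, 64 x 180 x 50 mm (its x, y, z), origin at the centre of its underside. Three slots open at the top, 40 mm deep, in a row along its y axis at y = -30, 0 and +30 mm; each is 31 mm wide along x and 11 mm along y. A post 22 x 14 mm (x, y) with a small wire catch stands at y = -55 mm up to z = 95 mm (the wire to 108 mm); a hinge block 34 x 14 mm stands at y = +80 mm, up to z = 104 mm.
- hasp (a joint): Angle of the hasp in rad: 0 = shut, lying level over the coupons and over the catch; grows as its free end swings up; pi/2 = standing upright; stop at 2.2, leaning back away from the slots. Stiff hinge: it stays where it is left, about 1 N at the tab moves it. The hasp is a steel strap 16 mm wide, 3 mm thick and about 168 mm long; shut, its underside is 96 mm above the table, 6 mm over the top of the long coupon.
- hasp_tab (a point): Centre of the finger tab at the hasp's free end: an upturned steel tab 16 mm wide (along the rack's x), 6 mm thick and 23 mm tall (the point is half-way up); it stands upright above the strap when the hasp is shut and is free on both sides. It moves with the hasp on an arc about hasp_hinge (165 mm from it along the strap, 12 mm off the strap's middle plane).
- hasp_hinge (a point): Point on the hasp's hinge axis, fixed to the rack at its y = +80 mm, 97.5 mm up. The axis runs along the rack's x axis; shut, the strap runs from here along the rack's -y axis.
- coupon_long_center (a point): Centre of the long coupon, a bare dark steel plate 28 mm wide (its x), 8 mm thick (its y, the normal of its broad faces) and 80 mm long (its z, upright in the rack), with an 8 mm hole 11 mm below its top end; 0.06 to 0.13 kg. It stands in one of the three slots, any of them, its lower end 10 mm above the table and its top 90 mm above it, 25 mm higher than the short coupons; the edges stand free to be gripped across the 28 mm. It stands with up to 1.5 mm play per side.
- coupon_short_a_center (a point): Centre of a short coupon, the same plate but 55 mm long, top 65 mm above the table, in another slot.
- coupon_short_b_center (a point): Centre of the other short coupon, 55 mm long as well, in the remaining slot.
- view_point (a point): The point in the air where the middle of the coupon must be: 170 mm above the table, at lens height, over the white cross on the camera's base plate. Its axes are those of the camera stand: the camera looks along +y, so the coupon's y axis must be parallel to this y (either way round). The grey base plate, fixed, is 90 x 280 x 8 mm and reaches from y = -235 to +45 mm of this point; the column (y = -205 mm) and camera head behind the lens rise to 210 mm above the table.
- lens_front (a point): Centre of the front of the camera's lens barrel (33 mm in diameter), 100 mm from view_point along the stand's -y.
- vial_center (a point): Centre of a bystander: a small capped glass vial, 27 mm in diameter and 61 mm tall, standing behind the work.
- dish_center (a point): Centre of a bystander: a petri dish, 70 mm in diameter and 15 mm high, lying between rack and camera on the robot's side.
Not all that is in view belongs to the job. Leave any brown or yellow look-alike of the part that bears vial_center alone.

How it is judged (in metres and radians):
On the way, in this order (a step that is already met when the one before it is completed fails the run):
1. the hasp is swung up off the catch and past upright while the long coupon still stands in its slot (value of joint hasp above 1.6 rad and height (world z) of coupon_long_center below 0.06 m), for 0.2 s.
2. the long coupon is out of its slot, carried by the gripper (height (world z) of coupon_long_center above 0.11 m and contact force between coupon_long and the fingers above 0.5 N), for 0.1 s.
At the end, for the whole second after the job is handed in: Gripper holds the long coupon still, touching neither stand nor rack: centre within 20 mm of the view point, upright and square to the lens within 0.2 rad; hasp past 1.6 rad; short coupons within 12 mm of their start, upright vial and dish within 30 mm (contact force between coupon_long and the fingers above 0.5 N and distance between coupon_long_center and view_point below 0.02 m and angle between coupon_long_center's own z axis and vertical below 0.2 rad and angle between the y axis of coupon_long_center and the y axis of view_point, either way round below 0.2 rad and linear speed of coupon_long below 0.02 m/s and contact force between coupon_long and camera_stand below 0.2 N and contact force between coupon_long and rack below 0.2 N and value of joint hasp above 1.6 rad and distance of each of coupon_short_a_center, coupon_short_b_center from where it was at the start of the episode below 0.012 m and distance of each of vial_center, dish_center from where it was at the start of the episode below 0.03 m and angle between vial_center's own z axis and vertical below 0.3 rad); the arm keeps its last pose, push and grip.
It fails at once if a short coupon is pulled out of its slot (distance of any of coupon_short_a_center, coupon_short_b_center from where it was at the start of the episode above 0.03 m).
It fails at once if the vial is knocked over (angle between vial_center's own z axis and vertical above 0.5 rad).
It also fails if it takes over 48 s, if anything falls off the work surface, if the arm or the gripper's body presses on something with over 40 N, if the wrist force passes 120 N, or if a joint passes its speed limit or range.

## Working session

There is one attempt and no reset: what is moved stays moved. The work goes in short steps, Python scripts to look and compute and a tool call to move; the robot and the scene stay as the last step left them, time stands still between calls to the robot, and variables do not carry over. Pictures are saved under pics/ and viewed, about 8 in all and at most 12, crops included, and the job is handed in when it is done.

Besides the shell and the picture viewer there is one more tool, called after "Emit:" as name([rows], argument=value, ...), one row to a line, values as JSON. apply_moves: Moves the arm, as the interface text tells. Its arguments: {"type":"object","properties":{"motion":{"type":"array"},"squeeze":{"type":"number"}},"required":["motion"]}

```bash
mkdir -p pics; cat > h.py <<'E'
import numpy as np, cv2
from rig import telemetry, get_image, camera_params, close_job, env
def cam(n):
    p=camera_params(n); K=np.array([[p['fx'],0,p['cx']],[0,p['fy'],p['cy']],[0,0,1]]); D=np.array(p['D'],float)
    R=cv2.Rodrigues(np.array(p['rvec'],float))[0]; return K,D,R,np.array(p['tvec'],float).ravel()
def cloud(n,depth):
    K,D,R,t=cam(n); v,u=np.mgrid[:480,:640]
    uv=cv2.undistortPoints(np.stack([u,v],-1).reshape(-1,1,2).astype(float),K,D).reshape(480,640,2)
    P=np.dstack([uv*depth[...,None],depth]); return (P-t)@R   # world; invalid where depth 0
def plane(n,u,v,z):
    K,D,R,t=cam(n); q=cv2.undistortPoints(np.array([[[u,v]]],float),K,D).ravel()
    d=R.T@np.array([*q,1]); c=-R.T@t; return c+d*(z-c[2])/d[2]
def proj(n,X):
    K,D,R,t=cam(n); return cv2.projectPoints(np.array(X,float).reshape(-1,1,3),cv2.Rodrigues(R)[0],t,K,D)[0].reshape(-1,2)
def shot(n,tag):
    im,d=get_image(n); np.savez(f'{tag}.npz',im=im,d=d); cv2.imwrite(f'pics/{tag}.png',im[...,::-1]); return im,d
E
python3 - <<'E'
from h import *
for n in('top','side'):
    shot(n,n+'0'); K,D,R,t=cam(n); print(n,-R.T@t,R[2],K[0,0])
print(telemetry.observe())
E
```

```text
top [ 5.23399409e-01 -1.06150375e-03  1.29738092e+00] [ 0.0512756   0.00952937 -0.99863908] 599.3183367596912
side [0.41130178 0.73795115 0.69041353] [ 0.16259882 -0.77318967 -0.61297582] 518.4396661476109
{'time_s': 0.1, 'q': array([-8.92270862e+01,  2.18347903e+01,  7.43780462e+01, -2.56857392e-04,
        8.38562097e+01, -1.23362081e+01]), 'qvel': array([ 0.05667237, -0.10782606, -0.13170333, -0.0544012 ,  0.09146906,
        0.06410856]), 'joint_efforts': array([ 4.15192204e-03, -4.49215150e+01, -2.31654382e+01, -1.08066961e-04,
        3.69450543e-03,  7.91408326e-06]), 'position': array([ 0.124733  , -0.53543353,  0.24780935]), 'tool_rot': array([[ 9.73939764e-01,  2.26806826e-01, -2.07127981e-05],
       [ 2.26806686e-01, -9.73939051e-01,  1.20491315e-03],
       [ 2.53109526e-04, -1.17821063e-03, -9.99999274e-01]]), 'ft_force': array([-0.34516799, -0.6339077 , -0.04279604]), 'wrist_torque': array([ 0.00576985,  0.0021121 , -0.00914528]), 'grip_width': 0.0855055570774387}
```

View pics/top0.png

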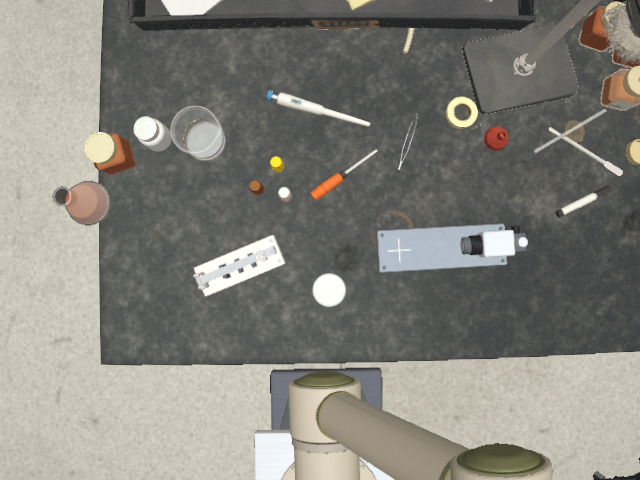

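View pics/side0.png

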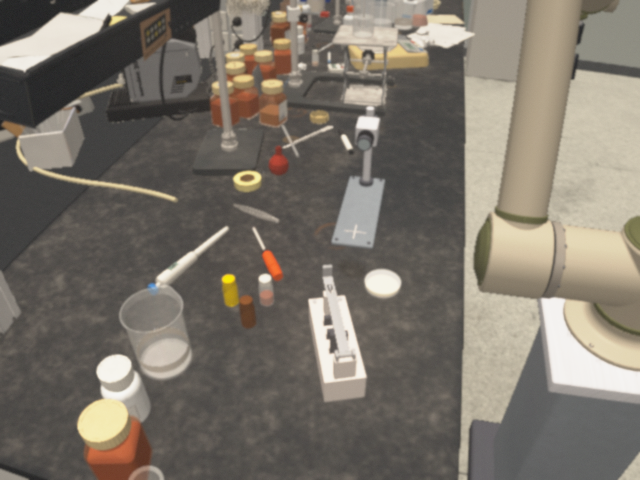

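The top picture shows the rack at about (239,265), the stand with its cross at (400,250), and the dish at (329,290). The white-capped vial is at (285,194), with brown and yellow look-alikes at (257,187) and (277,163). In the side picture the hasp's hinge is at the near end (345,365) and its tab is at (328,270). Next I'll measure the rack and stand and take a close crop.

```bash
python3 - <<'E'
from h import *
Z=np.load('top0.npz'); im,d=Z['im'],Z['d']; P=cloud('top',d); ok=d>0
def rect(m,name):
    r=cv2.minAreaRect((P[m][:,:2]*1000).astype(np.float32)); print(name,m.sum(),r, P[m].mean(0)); return r
u,v=np.meshgrid(range(640),range(480))
box=lambda a,b,c,e:(u>a)&(u<b)&(v>c)&(v<e)&ok
rect(box(180,300,225,305)&(P[...,2]>.035)&(P[...,2]<.06),'rack top')
rect(box(180,300,225,305)&(P[...,2]>.09)&(P[...,2]<.13),'hasp')
rect(box(370,520,215,280)&(P[...,2]>.004)&(P[...,2]<.013)&(im.min(-1)>100),'plate')
m=box(370,520,215,280)&(P[...,2]>.13);rect(m,'camhead'); print(P[m].min(0),P[m].max(0))
rect(box(300,360,265,315)&(P[...,2]>.008)&(P[...,2]<.03),'dish')
print('cross',plane('top',400,250,.008))
S=np.load('side0.npz'); Ps=cloud('side',S['d']);
m=(u>300)&(u<375)&(v>255)&(v<400)&(S['d']>0)&(Ps[...,2]>.09)&(Ps[...,2]<.14);r=cv2.minAreaRect((Ps[m][:,:2]*1000).astype(np.float32));print('side hasp',r)
m2=m&(Ps[...,2]>.108);print('tab',m2.sum(),Ps[m2].mean(0) if m2.any() else '')
c=lambda im,y0,y1,x0,x1:cv2.resize(im[y0:y1,x0:x1,::-1],(480,480),interpolation=cv2.INTER_CUBIC)
cv2.imwrite('pics/c0.png',np.hstack([cv2.resize(im[230:300,185:295,::-1],(400,255),interpolation=2),cv2.resize(S['im'][255:405,290:380,::-1],(153*1,255),interpolation=2)]))
a=cv2.resize(im[230:300,185:295,::-1],None,fx=4,fy=4,interpolation=2);b=cv2.resize(S['im'][255:405,290:380,::-1],None,fx=3.7,fy=3.7,interpolation=2)
H=max(a.shape[0],b.shape[0]);o=np.zeros((H,a.shape[1]+b.shape[1],3),np.uint8);o[:a.shape[0],:a.shape[1]]=a;o[:b.shape[0],a.shape[1]:]=b;cv2.imwrite('pics/c0.png',o)
E
```

```text
rack top 1785 ((514.6669311523438, 176.52081298828125), (65.25181579589844, 179.91993713378906), 20.650354385375977) [0.51536704 0.17220277 0.05004894]
hasp 746 ((518.0162353515625, 177.41758728027344), (33.666202545166016, 173.31924438476562), 23.156126022338867) [0.51309119 0.18065213 0.10284888]
plate 3838 ((547.7708740234375, -257.724365234375), (101.81756591796875, 279.8555603027344), 1.1788880825042725) [ 0.54286573 -0.23456439  0.00809721]
camhead 1364 ((545.1250610351562, -320.7391357421875), (53.02124786376953, 117.41544342041016), 10.11400318145752) [ 0.54735427 -0.31762784  0.18840839]
[ 0.52314976 -0.37497682  0.15097112] [ 0.57943491 -0.26239964  0.21228655]
dish 826 ((456.4910888671875, 0.8198928833007812), (94.46539306640625, 90.63728332519531), 1.5985888242721558) [ 0.45965191 -0.00988903  0.01529305]
cross [ 0.54085165 -0.16669347  0.008     ]
side hasp ((518.9407348632812, 179.6342010498047), (31.994386672973633, 176.48928833007812), 23.7406063079834)
tab 110 [0.54594522 0.10275428 0.11970469]
```

View pics/c0.png

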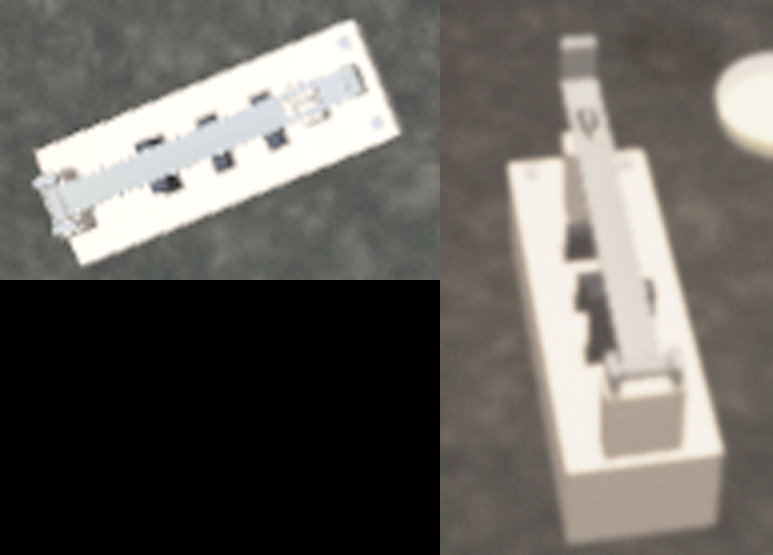

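The crop shows the hasp shut, the hinge at the left/near end and the tab at the right/far end. Dark coupon edges show in all three slots. I'll find the tall one by the height of the dark pixels in the rack frame, and refine the yaws of rack and stand.

```bash
python3 - <<'E'
from h import *
u,v=np.meshgrid(range(640),range(480))
T=np.load('top0.npz'); S=np.load('side0.npz')
# rack outline from white pixels in top on z=.05 plane
P=cloud('top',T['d']); im=T['im']
m=(u>180)&(u<300)&(v>225)&(v<305)&(P[...,2]>.042)&(P[...,2]<.056)&(im.min(-1)>150)
from scipy.spatial import ConvexHull
pts=np.array([plane('top',a,b,.05)[:2] for a,b in zip(u[m],v[m])])
r=cv2.minAreaRect((pts*1000).astype(np.float32)); print('rack',r)
c=np.array(r[0])/1000; yaw=np.radians(21.8)
for n,Z in(('top',T),('side',S)):
    P=cloud(n,Z['d']); 
    L=P.copy(); dx=P[...,0]-c[0]; dy=P[...,1]-c[1]
    lx=np.cos(yaw)*dx+np.sin(yaw)*dy; ly=-np.sin(yaw)*dx+np.cos(yaw)*dy
    dark=(Z['im'].max(-1)<110)&(Z['d']>0)&(abs(lx)<.025)&(abs(ly)<.05)&(P[...,2]>.03)
    for a in(-.03,0,.03):
        k=dark&(abs(ly-a)<.012); print(n,a,k.sum(),np.percentile(P[k][:,2],[10,50,90,98]).round(3) if k.any() else '', lx[k].min() if k.any() else'',lx[k].max() if k.any() else'')
    # hasp line yaw
    h=(Z['d']>0)&(abs(lx)<.02)&(abs(ly-.01)<.06)&(P[...,2]>.093)&(P[...,2]<.106)
    A=np.polyfit(P[h][:,1],P[h][:,0],1); print(n,'hasp yaw',np.degrees(np.arctan(-A[0])),'lx mean',lx[h].mean())
# plate
P=cloud('top',T['d'])
hsv=cv2.cvtColor(im,cv2.COLOR_RGB2GRAY)
m=(u>368)&(u<455)&(v>215)&(v<280)&(hsv>105)
pts=np.array([plane('top',a,b,.008)[:2] for a,b in zip(u[m],v[m])]); r=cv2.minAreaRect((pts*1000).astype(np.float32)); print('plate',r)
ed=[]
for col in range(385,450,5):
    rows=np.where(m[:,col])[0]; ed.append([*plane('top',col,rows.min()-.5,.008)[:2],*plane('top',col,rows.max()+.5,.008)[:2]])
ed=np.array(ed)
for k in(0,2):
    A=np.polyfit(ed[:,k+1],ed[:,k],1); print('edge yaw',np.degrees(np.arctan(-A[0])),'x at y=-.167',np.polyval(A,-.167))
w=m&(hsv>np.percentile(hsv[m],50)+35)&(u>383)&(u<418)&(v>236)&(v<265)
pc=np.array([plane('top',a,b,.008)[:2] for a,b in zip(u[w],v[w])]); print('cross',w.sum(),pc.mean(0),(pc.min(0)+pc.max(0))/2)
E
```

```text
rack ((514.933837890625, 176.58786010742188), (64.6302490234375, 179.86810302734375), 20.767818450927734)
top -0.03 2 [0.064 0.064 0.064 0.064] -0.01325966050683673 -0.011377363777245027
top 0 8 [0.052 0.059 0.068 0.069] -0.013351977284170737 0.012753702021574076
top 0.03 15 [0.056 0.074 0.09  0.093] -0.013145085690328696 0.011814776791499173
top hasp yaw 19.58414474786396 lx mean 9.139170639976231e-05
side -0.03 35 [0.052 0.058 0.064 0.065] 0.005855893983586248 0.014436336604797984
side 0 11 [0.051 0.056 0.062 0.063] 0.01244467891257102 0.014321704488497842
side 0.03 77 [0.057 0.072 0.087 0.09 ] 0.00663731201714358 0.016150909826460356
side hasp yaw 21.091133933789266 lx mean 0.002295516126447151Traceback (most recent call last):
  File "<stdin>", line 25, in <module>
  File "h.py", line 11, in plane
    K,D,R,t=cam(n); q=cv2.undistortPoints(np.array([[[u,v]]],float),K,D).ravel()
            ~~~^^^
  File "h.py", line 4, in cam
    p=camera_params(n); K=np.array([[p['fx'],0,p['cx']],[0,p['fy'],p['cy']],[0,0,1]]); D=np.array(p['D'],float)
ValueError: time passes only in moves, steps and waits
```

The long coupon is in the slot at y=+30, next to the hinge: its dark pixels reach 90 mm, against about 65 mm for the other two. The rack yaw is about 20.8°. I'll cache the calibration and finish the stand.

```bash
sed -i 's/^def cam(n):/import functools\n@functools.lru_cache(None)\ndef cam(n):/' h.py; python3 - <<'E'
from h import *
u,v=np.meshgrid(range(640),range(480))
T=np.load('top0.npz'); im=T['im']
g=cv2.cvtColor(im,cv2.COLOR_RGB2GRAY)
m=(u>368)&(u<455)&(v>215)&(v<280)&(g>105)
ed=[]
for col in range(385,450,5):
    rows=np.where(m[:,col])[0]; ed.append([*plane('top',col,rows.min()-.5,.008)[:2],*plane('top',col,rows.max()+.5,.008)[:2]])
ed=np.array(ed)
for k in(0,2):
    A=np.polyfit(ed[:,k+1],ed[:,k],1); print('edge yaw',np.degrees(np.arctan(-A[0])),'x at y=-.167',np.polyval(A,-.167))
w=m&(g>np.percentile(g[m],50)+35)&(u>383)&(u<418)&(v>236)&(v<265)
pc=np.array([plane('top',a,b,.008)[:2] for a,b in zip(u[w],v[w])]); print('cross',w.sum(),pc.mean(0),(pc.min(0)+pc.max(0))/2)
c=np.array([.5149,.1766]);y=np.radians(20.8);ex=np.array([np.cos(y),np.sin(y)]);ey=np.array([-np.sin(y),np.cos(y)])
for n,a in(('hinge',.08),('tab',-.085),('long',.03),('s0',0),('s-30',-.03)): print(n,c+a*ey)
P=cloud('top',T['d']);k=(u>275)&(u<295)&(v>183)&(v<203)&(P[...,2]>.02)&(T['d']>0);print('vial',P[k].mean(0))
E
```

```text
edge yaw -5.348998236972786 x at y=-.167 0.5970093473022084
edge yaw 2.0945588821658454 x at y=-.167 0.4951933852915765
cross 58 [ 0.54084897 -0.16349217] [ 0.54093714 -0.16347168]
hinge [0.48649144 0.25138605]
tab [0.54508409 0.09713982]
long [0.50424679 0.20464477]
s0 [0.5149 0.1766]
s-30 [0.52555321 0.14855523]
vial [0.6625734 0.0780797 0.0542809]
```

Targets so far:
- **Rack:** centre (0.515, 0.177), yaw 20.8°.
- **Tab:** (0.545, 0.097), about 0.11 high.
- **Long coupon:** (0.504, 0.205).
- **View point:** (0.541, -0.1635, 0.17), yaw about 2°.

First I'll turn the jaws across the rack's x axis.

Emit:
apply_moves([
  {"turn": -7},
  {"turn": -14},
  {"turn": -21},
  {"turn": -28},
  {"turn": -33},
])

```text
invalid input
```

Emit:
apply_moves([
  {"turn": -7},
  {"turn": -14},
  {"turn": -21},
  {"turn": -28},
  {"turn": -33},
])

```text
invalid input
```

Emit:
apply_moves([
  {"turn": -7},
  {"turn": -14},
  {"turn": -21},
  {"turn": -28},
  {"turn": -32},
])

```text
invalid input
```

```bash
cat >> h.py <<'E'
def go(target,yaw_y=None):
    "shift (cm, tool axes) and turn (deg) to bring the TCP to target with tool y at world yaw yaw_y"
    s=telemetry.observe(); R=s['tool_rot']; sh=R.T@(np.array(target)-s['position'])*100
    cy=np.degrees(np.arctan2(R[1,1],R[0,1])); t=0 if yaw_y is None else -(yaw_y-cy)
    print('t',round(s['time_s'],2),'pos',s['position'].round(4),'yawy',round(cy,1),'F',s['ft_force'].round(1),'w',round(s['grip_width'],4),'q6',s['q'][5].round(1),'| shift',sh.round(2),'turn',round((t+180)%360-180,1))
E
python3 -c "
from h import *
go([.545,.097,.2],20.8)"
```

```text
t 0.1 pos [ 0.1247 -0.5354  0.2478] yawy -76.9 F [-0.3 -0.6 -0. ] w 0.0855 q6 -12.3 | shift [ 55.27 -52.06   4.86] turn -97.7
```

All five keys are needed in every row.

Emit:
apply_moves([
  {"tx": 0,"ty": 0,"tz": 0,"turn": -7,"jaw": 1},
  {"tx": 0,"ty": 0,"tz": 0,"turn": -14,"jaw": 1},
  {"tx": 0,"ty": 0,"tz": 0,"turn": -21,"jaw": 1},
  {"tx": 0,"ty": 0,"tz": 0,"turn": -28,"jaw": 1},
  {"tx": 0,"ty": 0,"tz": 0,"turn": -33,"jaw": 1},
])

```text
time_s: 0.52
position: [0.1247, -0.5353, 0.2474]
tool_rot: [[0.689, 0.725, -0.0], [0.725, -0.689, 0.002], [0.002, -0.002, -1.0]]
ft_force: [-0.4, 0.2, -0.1]
grip_width: 0.0853
```

Emit:
apply_moves([
  {"tx": 0,"ty": 0,"tz": 0,"turn": -7,"jaw": 1},
  {"tx": 0,"ty": 0,"tz": 0,"turn": -14,"jaw": 1},
  {"tx": 0,"ty": 0,"tz": 0,"turn": -21,"jaw": 1},
  {"tx": 0,"ty": 0,"tz": 0,"turn": -28,"jaw": 1},
  {"tx": 0,"ty": 0,"tz": 0,"turn": -33,"jaw": 1},
])

```text
time_s: 0.93
position: [0.1247, -0.5351, 0.247]
tool_rot: [[0.177, 0.984, -0.0], [0.984, -0.177, 0.003], [0.003, -0.001, -1.0]]
ft_force: [0.5, -0.2, 0.2]
grip_width: 0.0852
```

Emit:
apply_moves([
  {"tx": 0,"ty": 0,"tz": 0,"turn": -7,"jaw": 1},
  {"tx": 0,"ty": 0,"tz": 0,"turn": -14,"jaw": 1},
  {"tx": 0,"ty": 0,"tz": 0,"turn": -21,"jaw": 1},
  {"tx": 0,"ty": 0,"tz": 0,"turn": -28,"jaw": 1},
  {"tx": 0,"ty": 0,"tz": 0,"turn": -32,"jaw": 1},
])

```text
time_s: 1.35
position: [0.1247, -0.5349, 0.2467]
tool_rot: [[-0.377, 0.926, -0.0], [0.926, 0.377, 0.004], [0.004, 0.001, -1.0]]
ft_force: [-0.4, 0.1, 0.5]
grip_width: 0.0853
```

```bash
python3 -c "
from h import *
go([.545,.097,.2],20.8)"
```

```text
t 1.35 pos [ 0.1247 -0.5349  0.2467] yawy 22.2 F [-0.4  0.1  0.5] w 0.0853 q6 -111.4 | shift [42.64 62.76  4.91] turn 1.4
```

Emit:
apply_moves([
  {"tx": 2.1,"ty": 3.1,"tz": 0,"turn": 0,"jaw": 1},
  {"tx": 4.2,"ty": 6.2,"tz": 0,"turn": 0,"jaw": 1},
  {"tx": 6.3,"ty": 9.3,"tz": 0,"turn": 0,"jaw": 1},
  {"tx": 8.4,"ty": 12.4,"tz": 0,"turn": 0,"jaw": 1},
  {"tx": 10.6,"ty": 15.6,"tz": 0,"turn": 0,"jaw": 1},
])

```text
time_s: 1.77
position: [0.2297, -0.3763, 0.247]
tool_rot: [[-0.377, 0.926, -0.0], [0.926, 0.377, 0.005], [0.004, 0.002, -1.0]]
ft_force: [-0.3, -0.1, -0.7]
grip_width: 0.0851
```

Emit:
apply_moves([
  {"tx": 2.1,"ty": 3.1,"tz": 0,"turn": 0,"jaw": 1},
  {"tx": 4.2,"ty": 6.2,"tz": 0,"turn": 0,"jaw": 1},
  {"tx": 6.3,"ty": 9.3,"tz": 0,"turn": 0,"jaw": 1},
  {"tx": 8.4,"ty": 12.4,"tz": 0,"turn": 0,"jaw": 1},
  {"tx": 10.6,"ty": 15.6,"tz": 0,"turn": 0,"jaw": 1},
])

```text
time_s: 2.18
position: [0.3347, -0.2177, 0.2476]
tool_rot: [[-0.376, 0.927, -0.0], [0.927, 0.376, 0.005], [0.004, 0.002, -1.0]]
ft_force: [0.4, -0.4, -0.1]
grip_width: 0.0855
```

Emit:
apply_moves([
  {"tx": 2.1,"ty": 3.1,"tz": 0,"turn": 0,"jaw": 1},
  {"tx": 4.2,"ty": 6.2,"tz": 0,"turn": 0,"jaw": 1},
  {"tx": 6.3,"ty": 9.3,"tz": 0,"turn": 0,"jaw": 1},
  {"tx": 8.4,"ty": 12.4,"tz": 0,"turn": 0,"jaw": 1},
  {"tx": 10.6,"ty": 15.6,"tz": 0,"turn": 0,"jaw": 1},
])

```text
time_s: 2.6
position: [0.4399, -0.0589, 0.2483]
tool_rot: [[-0.376, 0.927, -0.0], [0.927, 0.376, 0.005], [0.005, 0.001, -1.0]]
ft_force: [1.2, -1.5, 0.3]
grip_width: 0.0853
```

```bash
python3 -c "
from h import *
go([.545,.097,.2],20.8)"
```

```text
t 2.6 pos [ 0.4399 -0.0589  0.2483] yawy 22.1 F [ 1.2 -1.5  0.3] w 0.0853 q6 -45.3 | shift [10.47 15.6   4.89] turn 1.3
```

Emit:
apply_moves([
  {"tx": 2.1,"ty": 3.1,"tz": 0.9,"turn": 0,"jaw": 0},
  {"tx": 4.2,"ty": 6.2,"tz": 1.8,"turn": 0.5,"jaw": 0},
  {"tx": 6.3,"ty": 9.3,"tz": 2.7,"turn": 1.3,"jaw": 0},
  {"tx": 8.4,"ty": 12.4,"tz": 3.6,"turn": 1.3,"jaw": 0},
  {"tx": 10.5,"ty": 15.6,"tz": 4.9,"turn": 1.3,"jaw": 0},
])

```text
time_s: 3.02
position: [0.5457, 0.0992, 0.1997]
tool_rot: [[-0.355, 0.935, 0.0], [0.935, 0.355, 0.005], [0.004, 0.002, -1.0]]
ft_force: [1.2, -1.1, 0.4]
grip_width: 0.0426
```

Emit:
apply_moves([
  {"tx": 0,"ty": 0,"tz": 0,"turn": 0,"jaw": 0},
  {"tx": 0,"ty": 0,"tz": 0,"turn": 0,"jaw": 0},
])

```text
time_s: 3.18
position: [0.5457, 0.1008, 0.1983]
tool_rot: [[-0.358, 0.934, -0.003], [0.934, 0.358, 0.005], [0.005, -0.001, -1.0]]
ft_force: [-0.4, -0.7, 0.2]
grip_width: 0.0426
```

```bash
python3 - <<'E'
from h import *
go([.545,.097,.11],20.8)
im,d=shot('side','side1'); t,dt=shot('top','top1')
cv2.imwrite('pics/c1.png',np.hstack([cv2.resize(im[180:380,260:400,::-1],(350,500),interpolation=2),cv2.resize(t[180:320,190:310,::-1],(428,500),interpolation=2)]))
P=cloud('side',d);u,v=np.meshgrid(range(640),range(480))
s=telemetry.observe();R,p=s['tool_rot'],s['position']
print('tip px',proj('side',[p+R@[0,a,.017] for a in(-.02,.02)]))
y=np.radians(20.8);ex=np.array([np.cos(y),np.sin(y)]);ey=np.array([-np.sin(y),np.cos(y)])
k=(u>310)&(u<350)&(v>255)&(v<300)&(d>0)&(P[...,2]>.106)&(P[...,2]<.135); Q=P[k]-[.5149,.1766,0]
q=np.c_[Q[:,:2]@ex,Q[:,:2]@ey,Q[:,2]];q=q[abs(q[:,1]+.085)<.02];print(len(q),np.percentile(q,[3,50,97],axis=0))
E
```

```text
t 3.18 pos [0.5457 0.1008 0.1983] yawy 21.0 F [-0.4 -0.7  0.2] w 0.0426 q6 -22.9 | shift [-0.37 -0.19  8.82] turn 0.2
tip px [[340.93326954 238.45009737]
 [316.14737818 240.58744508]]
147 [[-0.00460305 -0.08449273  0.10612674]
 [ 0.00327811 -0.08045977  0.11626768]
 [ 0.010302   -0.06692764  0.12961667]]
```

View pics/c1.png

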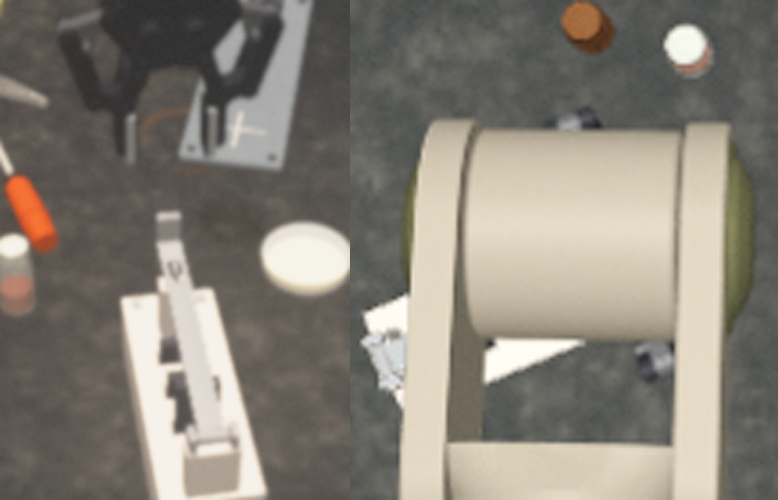

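The side crop shows the fingertips (340,238 and 316,240 in the full picture) straddling the tab from above, and the jaws are across the strap. Down and grip.

Emit:
apply_moves([
  {"tx": -0.2,"ty": 0,"tz": 2.5,"turn": 0.2,"jaw": 0},
  {"tx": -0.2,"ty": 0,"tz": 5,"turn": 0.2,"jaw": 0},
  {"tx": -0.2,"ty": 0,"tz": 7.5,"turn": 0.2,"jaw": 0},
  {"tx": -0.2,"ty": 0,"tz": 8.8,"turn": 0.2,"jaw": 0},
  {"tx": -0.2,"ty": 0,"tz": 8.8,"turn": 0.2,"jaw": 0},
], squeeze=25)

```text
time_s: 3.7
position: [0.5445, 0.096, 0.1098]
tool_rot: [[-0.35, 0.937, -0.005], [0.937, 0.35, 0.004], [0.006, -0.003, -1.0]]
ft_force: [0.3, -0.4, 0.4]
grip_width: 0.0426
```

Emit:
apply_moves([
  {"tx": 0,"ty": 0,"tz": 0,"turn": 0,"jaw": -1},
  {"tx": 0,"ty": 0,"tz": 0,"turn": 0,"jaw": -1},
  {"tx": 0,"ty": 0,"tz": 0,"turn": 0,"jaw": -1},
  {"tx": 0,"ty": 0,"tz": 0,"turn": 0,"jaw": -1},
  {"tx": 0,"ty": 0,"tz": 0,"turn": 0,"jaw": -1},
])

```text
time_s: 4.12
position: [0.547, 0.096, 0.112]
tool_rot: [[-0.35, 0.937, 0.003], [0.937, 0.35, 0.005], [0.003, 0.005, -1.0]]
ft_force: [8.0, 2.6, -0.6]
grip_width: 0.0153
```

```bash
python3 - <<'E'
from h import *
go([.545,.097,.11],20.8)
th0=0
p=telemetry.observe()['position']
f=lambda th:np.array([-165*np.cos(th)+12*np.sin(th),165*np.sin(th)+12*np.cos(th)])/10
for th in np.arange(.1,2.01,.1): print(round(th,2),(f(th)-f(0)).round(1))
E
```

```text
t 4.12 pos [0.547 0.096 0.112] yawy 20.5 F [ 8.   2.6 -0.6] w 0.0153 q6 -23.0 | shift [ 0.16 -0.15  0.2 ] turn -0.3
0.1 [0.2 1.6]
0.2 [0.6 3.3]
0.3 [1.1 4.8]
0.4 [1.8 6.3]
0.5 [2.6 7.8]
0.6 [3.6 9.1]
0.7 [ 4.7 10.3]
0.8 [ 5.9 11.5]
0.9 [ 7.2 12.5]
1.0 [ 8.6 13.3]
1.1 [10.1 14. ]
1.2 [11.6 14.6]
1.3 [13.2 15. ]
1.4 [14.9 15.3]
1.5 [16.5 15.3]
1.6 [18.2 15.3]
1.7 [19.8 15. ]
1.8 [21.4 14.6]
1.9 [23. 14.]
2.0 [24.5 13.3]
```

Gripped: the opening is 15 mm on the 16 mm tab. Tool x is rack +y, so I follow the arc with tx forward and tz up.

Emit:
apply_moves([
  {"tx": 0.1,"ty": 0.1,"tz": -0.8,"turn": 0,"jaw": -1},
  {"tx": 0.2,"ty": 0.1,"tz": -1.6,"turn": 0,"jaw": -1},
  {"tx": 0.4,"ty": 0.1,"tz": -2.5,"turn": 0,"jaw": -1},
  {"tx": 0.6,"ty": 0.1,"tz": -3.3,"turn": 0,"jaw": -1},
  {"tx": 1.1,"ty": 0.1,"tz": -4.8,"turn": 0,"jaw": -1},
])

```text
time_s: 4.53
position: [0.5432, 0.1067, 0.1603]
tool_rot: [[-0.35, 0.937, 0.001], [0.937, 0.35, 0.006], [0.005, 0.003, -1.0]]
ft_force: [-2.1, 6.0, -5.5]
grip_width: 0.0152
```

```bash
cat > arc.py <<'E'
from h import *
y=np.radians(20.8);ey=np.array([-np.sin(y),np.cos(y)]);H=np.array([.5149,.1766])+.08*ey
s=telemetry.observe();p=s['position'];a,b=(p[:2]-H)@ey*100,(p[2]+.002-.0975)*100
f=lambda th:np.array([-16.5*np.cos(th)+1.2*np.sin(th),16.5*np.sin(th)+1.2*np.cos(th)])
th=np.arctan2(b,-a)-np.arctan2(1.2,16.5);print('theta',th,'r',np.hypot(a,b),'exp',np.hypot(16.5,1.2),'w',s['grip_width'],'F',s['ft_force'])
for k in range(1,11): d=f(th+.1*k)-f(th)*1; print(round(th+.1*k,2),'tx',d[0].round(1),'tz',-d[1].round(1))
E
python3 arc.py
```

```text
theta 0.32221274754035 r 16.83729087969732 exp 16.543578814754685 w 0.015236698451322715 F [-2.05336818  5.98023438 -5.48646485]
0.42 tx 0.7 tz -1.5
0.52 tx 1.6 tz -2.9
0.62 tx 2.6 tz -4.2
0.72 tx 3.7 tz -5.4
0.82 tx 4.9 tz -6.5
0.92 tx 6.3 tz -7.5
1.02 tx 7.7 tz -8.3
1.12 tx 9.2 tz -9.0
1.22 tx 10.8 tz -9.6
1.32 tx 12.4 tz -9.9
```

Emit:
apply_moves([
  {"tx": 0.8,"ty": 0,"tz": -1.5,"turn": 0,"jaw": -1},
  {"tx": 1.7,"ty": 0,"tz": -2.9,"turn": 0,"jaw": -1},
  {"tx": 2.7,"ty": 0,"tz": -4.1,"turn": 0,"jaw": -1},
  {"tx": 3.8,"ty": 0,"tz": -5.3,"turn": 0,"jaw": -1},
  {"tx": 5.0,"ty": 0,"tz": -6.4,"turn": 0,"jaw": -1},
])

```text
time_s: 4.95
position: [0.5251, 0.153, 0.2262]
tool_rot: [[-0.349, 0.937, 0.002], [0.937, 0.349, 0.004], [0.003, 0.003, -1.0]]
ft_force: [-2.4, 0.0, -5.5]
grip_width: 0.0158
```

```bash
python3 arc.py
```

```text
theta 0.8182210843442068 r 16.810134351793536 exp 16.543578814754685 w 0.01575931566298009 F [-2.36479565  0.02414261 -5.52955577]
0.92 tx 1.3 tz -1.0
1.02 tx 2.8 tz -1.8
1.12 tx 4.3 tz -2.5
1.22 tx 5.8 tz -3.0
1.32 tx 7.4 tz -3.4
1.42 tx 9.1 tz -3.6
1.52 tx 10.7 tz -3.7
1.62 tx 12.4 tz -3.6
1.72 tx 14.0 tz -3.3
1.82 tx 15.6 tz -2.8
```

Emit:
apply_moves([
  {"tx": 1.3,"ty": 0,"tz": -1.0,"turn": 0,"jaw": -1},
  {"tx": 2.8,"ty": 0,"tz": -1.8,"turn": 0,"jaw": -1},
  {"tx": 4.3,"ty": 0,"tz": -2.5,"turn": 0,"jaw": -1},
  {"tx": 5.8,"ty": 0,"tz": -3.0,"turn": 0,"jaw": -1},
  {"tx": 7.4,"ty": 0,"tz": -3.4,"turn": 0,"jaw": -1},
])

```text
time_s: 5.37
position: [0.4983, 0.222, 0.2621]
tool_rot: [[-0.349, 0.937, 0.002], [0.937, 0.349, 0.003], [0.002, 0.003, -1.0]]
ft_force: [-4.3, -3.0, -3.7]
grip_width: 0.0153
```

```bash
python3 arc.py
```

```text
theta 1.3102011421559157 r 16.959093374816902 exp 16.543578814754685 w 0.015330528672161494 F [-4.27565402 -2.96083161 -3.72525537]
1.41 tx 1.6 tz -0.2
1.51 tx 3.3 tz -0.3
1.61 tx 4.9 tz -0.2
1.71 tx 6.6 tz 0.1
1.81 tx 8.2 tz 0.5
1.91 tx 9.7 tz 1.1
2.01 tx 11.2 tz 1.8
2.11 tx 12.6 tz 2.7
2.21 tx 13.9 tz 3.7
2.31 tx 15.1 tz 4.9
```

Emit:
apply_moves([
  {"tx": 1.6,"ty": 0,"tz": -0.1,"turn": 0,"jaw": -1},
  {"tx": 3.3,"ty": 0,"tz": -0.1,"turn": 0,"jaw": -1},
  {"tx": 4.9,"ty": 0,"tz": 0.0,"turn": 0,"jaw": -1},
  {"tx": 6.6,"ty": 0,"tz": 0.3,"turn": 0,"jaw": -1},
  {"tx": 8.2,"ty": 0,"tz": 0.7,"turn": 0,"jaw": -1},
])

```text
time_s: 5.78
position: [0.4683, 0.2989, 0.2572]
tool_rot: [[-0.349, 0.937, 0.003], [0.937, 0.349, 0.001], [0.0, 0.003, -1.0]]
ft_force: [-6.7, -3.9, -0.5]
grip_width: 0.0156
```

```bash
python3 arc.py
```

```text
theta 1.8027659634430944 r 16.951985457885907 exp 16.543578814754685 w 0.015634481707708477 F [-6.6868876  -3.94408081 -0.51213517]
1.9 tx 1.6 tz 0.6
2.0 tx 3.0 tz 1.3
2.1 tx 4.4 tz 2.2
2.2 tx 5.8 tz 3.2
2.3 tx 7.0 tz 4.3
2.4 tx 8.0 tz 5.6
2.5 tx 9.0 tz 6.9
2.6 tx 9.8 tz 8.3
2.7 tx 10.5 tz 9.9
2.8 tx 11.0 tz 11.4
```

Emit:
apply_moves([
  {"tx": 1.3,"ty": 0,"tz": 0.5,"turn": 0,"jaw": -1},
  {"tx": 2.5,"ty": 0,"tz": 1.0,"turn": 0,"jaw": -1},
  {"tx": 2.5,"ty": 0,"tz": 1.0,"turn": 0,"jaw": -1},
  {"tx": 2.5,"ty": 0,"tz": 1.0,"turn": 0,"jaw": -1},
])

```text
time_s: 6.12
position: [0.459, 0.3225, 0.2478]
tool_rot: [[-0.35, 0.937, 0.002], [0.937, 0.35, 0.002], [0.001, 0.002, -1.0]]
ft_force: [-6.7, -1.8, 2.0]
grip_width: 0.0148
```

Emit:
apply_moves([
  {"tx": 0,"ty": 0,"tz": 0,"turn": 0,"jaw": 0.2},
  {"tx": 0,"ty": 0,"tz": 0,"turn": 0,"jaw": 0.2},
  {"tx": 0,"ty": 0,"tz": 0,"turn": 0,"jaw": 0.2},
  {"tx": 0,"ty": 0,"tz": 0,"turn": 0,"jaw": 0.2},
])

```text
time_s: 6.45
position: [0.4595, 0.3222, 0.2483]
tool_rot: [[-0.349, 0.937, 0.003], [0.937, 0.349, 0.002], [0.001, 0.004, -1.0]]
ft_force: [0.5, -0.5, -0.3]
grip_width: 0.0512
```

Emit:
apply_moves([
  {"tx": 0,"ty": 0,"tz": -2,"turn": 0,"jaw": 0.2},
  {"tx": 0,"ty": 0,"tz": -4,"turn": 0,"jaw": 0.2},
  {"tx": 0,"ty": 0,"tz": -5.5,"turn": 0,"jaw": 0.2},
  {"tx": 0,"ty": 0,"tz": -5.5,"turn": 0,"jaw": 0.2},
])

```text
time_s: 6.78
position: [0.4604, 0.3223, 0.3066]
tool_rot: [[-0.349, 0.937, 0.009], [0.937, 0.349, 0.005], [0.001, 0.01, -1.0]]
ft_force: [-0.1, 0.7, 0.7]
grip_width: 0.0512
```

```bash
python3 - <<'E'
from h import *
im,d=shot('side','side2'); cv2.imwrite('pics/c2.png',cv2.resize(im[120:400,200:480,::-1],(560,560),interpolation=2))
go([.5042,.2046,.2])
E
```

```text
t 6.83 pos [0.4599 0.3221 0.3045] yawy 20.4 F [-0.2  0.1 -0.2] w 0.0511 q6 2.5 | shift [-12.57  -0.03  10.44] turn 0
```

View pics/c2.png

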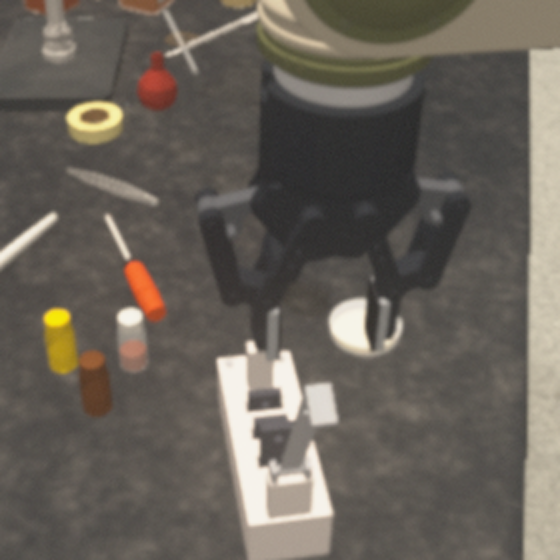

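The hasp is open and leaning back past upright at about 1.95 rad, and the long coupon stands in front of it at crop (275,440). The shorts and the dish are undisturbed. Next, over the long coupon and down.

Emit:
apply_moves([
  {"tx": -3.5,"ty": 0,"tz": 0,"turn": 0,"jaw": 0.2},
  {"tx": -7,"ty": 0,"tz": 0,"turn": 0,"jaw": 0.2},
  {"tx": -10.5,"ty": 0,"tz": 1.5,"turn": 0,"jaw": 0.2},
  {"tx": -12.6,"ty": 0,"tz": 5,"turn": -0.4,"jaw": 0.2},
  {"tx": -12.6,"ty": 0,"tz": 8.5,"turn": -0.4,"jaw": 0.2},
])

```text
time_s: 7.25
position: [0.5058, 0.2008, 0.2179]
tool_rot: [[-0.352, 0.936, 0.008], [0.936, 0.352, 0.003], [-0.0, 0.009, -1.0]]
ft_force: [1.1, 0.5, -0.9]
grip_width: 0.0518
```

Emit:
apply_moves([
  {"tx": 0,"ty": 0,"tz": 0,"turn": 0,"jaw": 0.2},
  {"tx": 0,"ty": 0,"tz": 0,"turn": 0,"jaw": 0.2},
])

```text
time_s: 7.42
position: [0.5053, 0.2002, 0.2165]
tool_rot: [[-0.351, 0.936, 0.004], [0.936, 0.351, 0.002], [0.001, 0.005, -1.0]]
ft_force: [0.1, -0.2, 0.9]
grip_width: 0.0513
```

```bash
python3 - <<'E'
from h import *
go([.5042,.2046,.077],20.8)
im,d=shot('side','side3'); cv2.imwrite('pics/c3.png',cv2.resize(im[200:400,260:420,::-1],(480,600),interpolation=2))
y=np.radians(20.8);ex=np.array([np.cos(y),np.sin(y)]);ey=np.array([-np.sin(y),np.cos(y)])
P=cloud('side',d)-[.5149,.1766,0];lx,ly=P[...,:2]@ex,P[...,:2]@ey
k=(d>0)&(im.max(-1)<120)&(abs(ly-.03)<.012)&(abs(lx)<.025)&(P[...,2]>.055)&(P[...,2]<.095)
print(k.sum(),np.percentile(np.c_[lx[k],ly[k],P[k][:,2]],[3,50,97],axis=0))
E
```

```text
t 7.42 pos [0.5053 0.2002 0.2165] yawy 20.6 F [ 0.1 -0.2  0.9] w 0.0513 q6 -11.5 | shift [ 0.45 -0.02 13.95] turn -0.2
253 [[-0.00629463  0.02843621  0.05701567]
 [ 0.0047489   0.0344914   0.07857939]
 [ 0.0152198   0.03632248  0.09094884]]
```

View pics/c3.png

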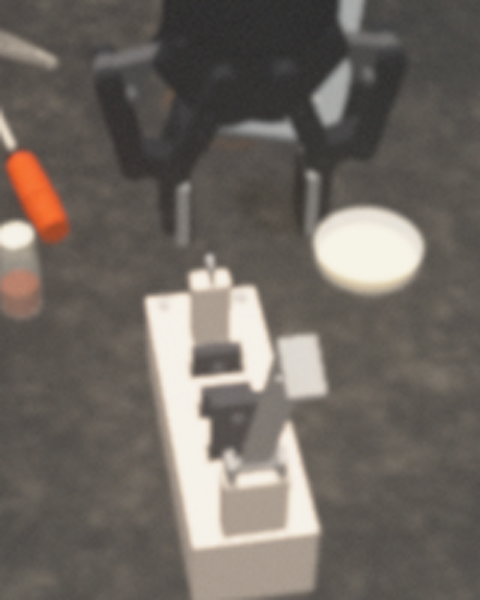

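The crop shows the tall coupon right in front of the hinge block, 90 mm high with its near face at y=34 mm, which agrees with the slot. The jaws are level over it. Descend and grip.

Emit:
apply_moves([
  {"tx": 0.4,"ty": 0,"tz": 3,"turn": -0.2,"jaw": 0.2},
  {"tx": 0.4,"ty": 0,"tz": 6,"turn": -0.2,"jaw": 0.2},
  {"tx": 0.5,"ty": 0.1,"tz": 9,"turn": -0.2,"jaw": 0.2},
  {"tx": 0.5,"ty": 0.1,"tz": 12,"turn": -0.2,"jaw": 0.2},
  {"tx": 0.5,"ty": 0.1,"tz": 13.9,"turn": -0.2,"jaw": 0.2},
])

```text
time_s: 7.88
position: [0.5067, 0.2073, 0.0791]
tool_rot: [[-0.356, 0.934, 0.01], [0.934, 0.356, 0.003], [-0.0, 0.01, -1.0]]
ft_force: [-0.5, 0.3, -0.7]
grip_width: 0.0513
```

Emit:
apply_moves([
  {"tx": 0,"ty": 0,"tz": 0,"turn": 0,"jaw": 0.2},
  {"tx": 0,"ty": 0,"tz": 0,"turn": 0,"jaw": -1},
  {"tx": 0,"ty": 0,"tz": 0,"turn": 0,"jaw": -1},
  {"tx": 0,"ty": 0,"tz": 0,"turn": 0,"jaw": -1},
  {"tx": 0,"ty": 0,"tz": 0,"turn": 0,"jaw": -1},
], squeeze=50)

```text
time_s: 8.3
position: [0.5064, 0.2075, 0.0816]
tool_rot: [[-0.357, 0.934, 0.01], [0.934, 0.357, 0.003], [-0.001, 0.011, -1.0]]
ft_force: [-5.9, -1.4, 5.1]
grip_width: 0.0268
```

```bash
python3 -c "
from h import *
go([.5042,.2046,.18],20.8)"
```

```text
t 8.3 pos [0.5064 0.2075 0.0816] yawy 20.9 F [-5.9 -1.4  5.1] w 0.0268 q6 -11.1 | shift [-0.2  -0.2  -9.84] turn 0.1
```

Gripped: 27 mm on the 28 mm plate. The coupon's centre lies 32 mm below the TCP, so the TCP has to end at z ≈ 0.2015. Lift.

Emit:
apply_moves([
  {"tx": 0,"ty": -0.1,"tz": -1.2,"turn": 0,"jaw": -1},
  {"tx": 0,"ty": -0.1,"tz": -2.6,"turn": 0,"jaw": -1},
  {"tx": 0,"ty": -0.1,"tz": -4.2,"turn": 0,"jaw": -1},
  {"tx": 0,"ty": -0.1,"tz": -6,"turn": 0,"jaw": -1},
  {"tx": 0,"ty": -0.1,"tz": -8,"turn": 0,"jaw": -1},
])

```text
time_s: 8.72
position: [0.5049, 0.2072, 0.1645]
tool_rot: [[-0.357, 0.934, 0.013], [0.934, 0.357, 0.004], [-0.001, 0.014, -1.0]]
ft_force: [0.2, -0.7, -0.7]
grip_width: 0.0269
```

Emit:
apply_moves([
  {"tx": 0,"ty": 0,"tz": -1.6,"turn": 0,"jaw": -1},
  {"tx": 0,"ty": 0,"tz": -3.2,"turn": 0,"jaw": -1},
  {"tx": 0,"ty": 0,"tz": -4.8,"turn": 0,"jaw": -1},
  {"tx": 0,"ty": 0,"tz": -4.8,"turn": 0,"jaw": -1},
  {"tx": 0,"ty": 0,"tz": -4.8,"turn": 0,"jaw": -1},
])

```text
time_s: 9.13
position: [0.5046, 0.2072, 0.2144]
tool_rot: [[-0.358, 0.934, 0.017], [0.934, 0.358, 0.005], [-0.002, 0.018, -1.0]]
ft_force: [-0.7, -0.6, -0.5]
grip_width: 0.0269
```

```bash
python3 - <<'E'
from h import *
im,d=shot('side','side4'); cv2.imwrite('pics/c4.png',cv2.resize(im[150:400,260:420,::-1],(384,600),interpolation=2))
go([.541,-.1635,.2015],2)
E
```

```text
t 9.18 pos [0.5042 0.2071 0.2131] yawy 21.0 F [ 0.1  1.1 -1.4] w 0.0268 q6 -11.1 | shift [-35.92  -9.83   1.06] turn 19.0
```

View pics/c4.png

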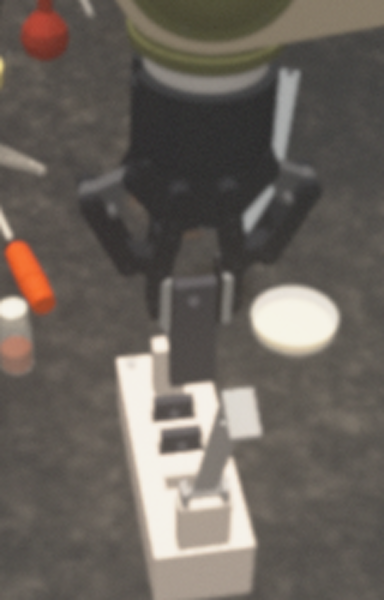

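The coupon hangs upright in the jaws, both shorts are in their slots and the hasp is open. Carry it over, then turn.

Emit:
apply_moves([
  {"tx": -2,"ty": -0.5,"tz": 0,"turn": 0,"jaw": -1},
  {"tx": -4.5,"ty": -1.2,"tz": 0,"turn": 0,"jaw": -1},
  {"tx": -7,"ty": -1.9,"tz": 0,"turn": 0,"jaw": -1},
  {"tx": -9.5,"ty": -2.6,"tz": 0,"turn": 0,"jaw": -1},
  {"tx": -12,"ty": -3.3,"tz": 0,"turn": 0,"jaw": -1},
])

```text
time_s: 9.6
position: [0.5159, 0.0822, 0.2119]
tool_rot: [[-0.358, 0.934, 0.013], [0.934, 0.358, 0.004], [-0.001, 0.014, -1.0]]
ft_force: [-0.2, -0.5, -0.6]
grip_width: 0.0265
```

Emit:
apply_moves([
  {"tx": -2.4,"ty": -0.7,"tz": 0,"turn": 0,"jaw": -1},
  {"tx": -4.8,"ty": -1.3,"tz": 0,"turn": 0,"jaw": -1},
  {"tx": -7.2,"ty": -2,"tz": 0,"turn": 0,"jaw": -1},
  {"tx": -9.6,"ty": -2.6,"tz": 0,"turn": 0,"jaw": -1},
  {"tx": -12,"ty": -3.3,"tz": 0,"turn": 0,"jaw": -1},
])

```text
time_s: 10.02
position: [0.5277, -0.0428, 0.2108]
tool_rot: [[-0.358, 0.934, 0.012], [0.934, 0.358, 0.005], [0.0, 0.013, -1.0]]
ft_force: [1.0, -0.4, -1.6]
grip_width: 0.0269
```

Emit:
apply_moves([
  {"tx": -2,"ty": -0.5,"tz": 0,"turn": 4,"jaw": -1},
  {"tx": -4,"ty": -1,"tz": 0,"turn": 8,"jaw": -1},
  {"tx": -6,"ty": -1.6,"tz": 0,"turn": 12,"jaw": -1},
  {"tx": -8,"ty": -2.2,"tz": 0,"turn": 16,"jaw": -1},
  {"tx": -9,"ty": -2.5,"tz": 0,"turn": 19,"jaw": -1},
])

```text
time_s: 10.43
position: [0.5364, -0.1378, 0.2094]
tool_rot: [[-0.029, 1.0, 0.01], [1.0, 0.029, 0.005], [0.005, 0.01, -1.0]]
ft_force: [-1.3, -0.0, -0.4]
grip_width: 0.027
```

```bash
python3 -c "
from h import *
go([.541,-.1635,.2015],2)"
```

```text
t 10.43 pos [ 0.5364 -0.1378  0.2094] yawy 1.7 F [-1.3 -0.  -0.4] w 0.027 q6 -28.7 | shift [-2.58  0.38  0.78] turn -0.3
```

Emit:
apply_moves([
  {"tx": -1,"ty": 0.2,"tz": 0.4,"turn": 0,"jaw": -1},
  {"tx": -2,"ty": 0.4,"tz": 0.8,"turn": 0,"jaw": -1},
  {"tx": -2.6,"ty": 0.4,"tz": 0.8,"turn": 0,"jaw": -1},
  {"tx": -2.6,"ty": 0.4,"tz": 0.8,"turn": 0,"jaw": -1},
  {"tx": -2.6,"ty": 0.4,"tz": 0.8,"turn": 0,"jaw": -1},
])

```text
time_s: 10.85
position: [0.5412, -0.1634, 0.2011]
tool_rot: [[-0.03, 0.999, 0.01], [1.0, 0.03, 0.005], [0.005, 0.01, -1.0]]
ft_force: [-1.0, 0.2, 0.1]
grip_width: 0.027
```

```bash
python3 - <<'E'
from h import *
im,d=shot('side','side5'); t,dt=shot('top','top5')
cv2.imwrite('pics/c5.png',np.hstack([cv2.resize(im[80:400,270:430,::-1],(300,600),interpolation=2),cv2.resize(t[160:320,180:310,::-1],(488,600),interpolation=2)]))
go([.541,-.1635,.2015],2)
P=cloud('side',d);k=(d>0)&(im.max(-1)<110)&(abs(P[...,0]-.541)<.03)&(abs(P[...,1]+.16)<.02)&(P[...,2]>.12)&(P[...,2]<.182)
Q=P[k];print(k.sum(),np.percentile(Q,[3,50,97],axis=0))
A=np.linalg.lstsq(np.c_[Q[:,0]-.541,Q[:,2]-.16,np.ones(len(Q))],Q[:,1],rcond=None)[0];print('face: dy/dx deg',np.degrees(np.arctan(A[0])),'dy/dz',np.degrees(np.arctan(A[1])),'y',A[2])
# bystanders + hasp
c=np.array([.5149,.1766]);P=cloud('top',dt);P0=cloud('top',np.load('top0.npz')['d'])
for nm,z,b in(('vial',.04,(.6626,.078)),('dish',.01,(.4565,.0008))):
    for q in(P0,P): w=(np.hypot(q[...,0]-b[0],q[...,1]-b[1])<.06)&(q[...,2]>z)&(q[...,2]<.08); print(nm,w.sum(),q[w].mean(0))
E
```

```text
t 10.95 pos [ 0.5412 -0.163   0.2014] yawy 1.7 F [ 0.7 -0.2 -0.4] w 0.027 q6 -30.9 | shift [-0.04 -0.02 -0.01] turn -0.3
301 [[ 0.52796789 -0.16274     0.13202727]
 [ 0.54075517 -0.15972322  0.15780543]
 [ 0.55450992 -0.15632324  0.18008391]]
face: dy/dx deg 1.822098175973725 dy/dz -0.390032800801574 y -0.15968588939243472
vial 216 [0.67420022 0.09479239 0.05531137]
vial 212 [0.67438102 0.09511442 0.05552443]
dish 806 [ 0.45948565 -0.01024626  0.01544654]
dish 808 [ 0.45962525 -0.01039018  0.01530882]
```

View pics/c5.png

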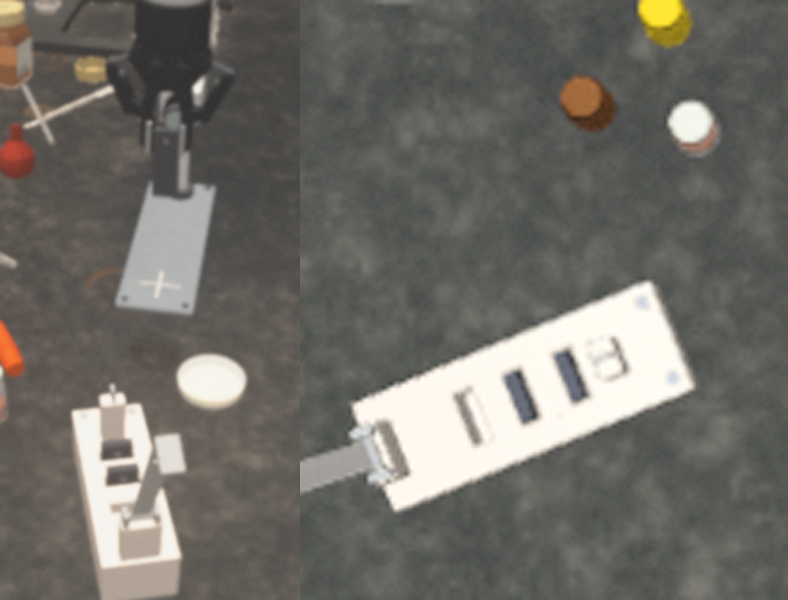

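The final picture shows the coupon upright over the plate with its broad face toward the lens, the hasp leaning back, both shorts in their slots, and the vial and dish unmoved. The measured face centre is (0.541, -0.164) after taking off half the thickness, with its lower edge at 0.13 m and a yaw of 1.8°.

```bash
python3 -c "
from h import *
print(telemetry.observe()['qvel'].round(2)); print(close_job())"
```

```text
[ 0.09 -0.14 -0.1  -0.07 -0.04  0.07]
the job is handed in; nothing more can be done
None
```

I handed the job in at about 11 s with the long coupon still held at the view point; `close_job` gives no verdict, so whether it passed is not known.

**What I did:** I gripped the hasp tab and swung it along its arc to about 1.95 rad, then released it. I then gripped the long coupon (the slot nearest the hinge) across its 28 mm, lifted it, carried it over the rack and turned it square to the lens.

**Last checks:**
- **Coupon position:** the centre is at about (0.541, -0.164, 0.170) m, within a few millimetres of the measured cross and lens height. That uses a height worked out from the grasp; the lower edge measured at about 0.13 m agrees.
- **Coupon angle:** it is upright to within about 1°. The face yaw is 1.8°, against about 2° for the stand.
- **Grip:** the opening is 27 mm on the 28 mm plate, and the arm was practically still.
- **Rest of the scene:** the hasp is leaning back and both short coupons are in their slots, judged from the pictures. The vial and the dish moved less than 1 mm.

**Disagreements:** one edge of the camera base plate gave a yaw of -5°, probably because a mark on the table spoiled the edge. I discarded it for the other edge (2.1°) and the plate outline (1.2°). Estimates of the rack's yaw ranged from 19.6° to 23.7°, and I used 20.8° from its outline; both grasps fitted at that angle.

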